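# Put the bench press away: ram up, chucks in the drawer, drawer shut

### The job

Clear up at the bench press: lift its ram by the knob on top until the pawl catches in the top notch and holds it there by itself, so that the ram's foot comes clear of the drawer in the base. Then pull the drawer well open, lay all the loose drill chucks in it and push it fully home until it clicks shut; the ram stays up. Leave the bottle, the pliers and the tape roll where they are.

Things in the scene. Friction and masses are not known exactly. Their poses are not given: they have to be found in the camera images.
- press: grey bench press fixed to the table, with a wooden drawer in its base. Origin on the table under the ram's axis; -x is its front, z up. The base housing is 180 mm wide (y), 74 mm high, from x = -70 (front) to +65 mm; on it a column and a head 44 mm wide (y), x -23 to +58 mm, top at z = 152 mm, in which the ram slides. A sprung pawl sticks out of the head to y = -56 mm, z = 128 mm: leave it be
- ram (a joint): height (m) of the vertical ram over its lowest position; stop at 0.067. It falls freely (0.4 kg); going up, the pawl clicks into notches at 0.02, 0.04, 0.06 (top) and the ram, let go, rests there within 1 mm: lift it 2 to 6 mm past the notch and let go. Lifting takes 4 to 12 N. At the start it is at 0. Below the top notch its foot stands in the drawer, which then opens no wider than 0.046
- ram_knob (a point): centre of the black knob on top of the ram, an upright cylinder 29 mm in diameter and 26 mm high; 203 mm above the table when the ram is at 0, it rises with the ram. Take it from above, fingers on opposite sides; the head's top is 38 mm below the knob's underside when the ram is at 0
- drawer (a joint): opening (m) of the drawer: 0 = seated home, front panel against the housing; 0.105 = open stop; slides out towards the press's -x. A sprung detent with its hump at about 0.005 snaps it home from below 0.004 and holds it off from 0.005 to 0.010; passing it takes about 6 N, elsewhere the drawer slides with 1 to 2 N and stays where left. At the start 0.014 to 0.032
- drawer_knob (a point): centre of the drawer's steel knob, a cylinder 22 mm in diameter, 18 mm long, lying along the press's x, 37 mm above the table, 28 mm in front of the front panel's face (106 mm in front of the ram's axis when the drawer is home); moves with the drawer. Pinch it from above across y to pull or push
- drawer_floor (a point): centre of the drawer's inner floor, 12 mm above the table; moves with the drawer, axes as the press. Inside 125 mm (x) by 146 mm (y); side walls 4 mm thick rise 33 mm over the floor, back wall 47 mm, front panel (8 mm thick) 49 mm. The housing's roof, 50 mm above the floor, covers all but the part pulled out (105 mm at the front when fully open)
- chuck_a: drill chuck, a plain pale plastic and metal thing 52 mm long (its x axis) and 21 mm thick (it may be taken as a 52 x 21 x 21 mm bar), 50 g or so, lying loose; origin at the centre of its underside as it lies at the start. Each run has 3 or 4 of the four chucks; an absent one reads None
- chuck_b: drill chuck, a plain pale plastic and metal thing 52 mm long (its x axis) and 21 mm thick (it may be taken as a 52 x 21 x 21 mm bar), 50 g or so, lying loose; origin at the centre of its underside as it lies at the start. Each run has 3 or 4 of the four chucks; an absent one reads None
- chuck_c: drill chuck, a plain pale plastic and metal thing 52 mm long (its x axis) and 21 mm thick (it may be taken as a 52 x 21 x 21 mm bar), 50 g or so, lying loose; origin at the centre of its underside as it lies at the start. Each run has 3 or 4 of the four chucks; an absent one reads None
- chuck_d: drill chuck, a plain pale plastic and metal thing 52 mm long (its x axis) and 21 mm thick (it may be taken as a 52 x 21 x 21 mm bar), 50 g or so, lying loose; origin at the centre of its underside as it lies at the start. Each run has 3 or 4 of the four chucks; an absent one reads None
- sheet (a point): fixed point on the table top, about the middle of a sheet of paper, where the chucks lie at the start. Fixed clutter round it, from this point: wooden block 36 mm high at x +92 to +158, y -46 to +36 mm; jar 41 mm high from x +49, y +119 mm on; hammer handle 26 mm high from y +84 mm on; the table ends at about y = -110 mm
- small_bottle: bystander: small bottle, 40 mm in diameter, 59 mm high, standing; origin under its centre; leave alone
- pliers: bystander: red handled pliers 145 x 62 x 12 mm lying flat; leave alone
- tape: bystander: small roll of tape 44 mm in diameter, 19 mm high, lying flat; leave alone

How it is judged:
By the outcome, as a careful person would: the job done as asked, in the order asked, and still so for the second after the job is handed in, with the robot touching nothing.
Of chuck_a, chuck_b, chuck_c, chuck_d only 3 to 4 are there at a start; the rules pass over those that are not, and their reading is None.
At some moment in a run one of chuck_a, chuck_b, chuck_c, chuck_d may be knocked a few centimetres aside while the robot is not near it.
Once in a run the grip may slacken for a moment while it holds something.
It also fails if it takes over 208 s, if anything falls off the work surface, if the arm or the gripper's body presses on something with over 40 N, if the wrist force passes 120 N, or if a joint passes its speed limit or range.

### The arm

A 6-joint arm with a two-finger parallel gripper is mounted at the origin on a cart in front of the work surface, level with it; the furniture and walls round the work are solid. World frame = base frame: x ahead of the robot, y to its left, z up, the work surface at z = 0. Lengths are in m, angles in rad, forces in N, time in s.
With the tool pointing down it reaches from about 0.325 to 0.775 m from the base axis. Payload 5.5 kg.
Tool frame: the origin (TCP) lies between the finger pads; the fingertips stand 8 mm ahead of it and the grasp point (between the pads) lies 11 mm behind it (tcp_to_tips is the distance from the TCP to the fingertips, in m); z points along the fingers, y is the line along which they close (so a half turn about z gives the same grasp; the last joint's range is limited). The gripper opens to 88 mm and grips with 3 to 60 N. Pads are 20 mm wide; open, the fingers measure 115 mm over their backs; the gripper's body (75 mm by 178 mm) begins 61 mm behind the grasp point.
Start: joints at [-1.37, 0.091, 1.231, -0, 1.82, -0.057], TCP at [0.153, -0.58, 0.231] pointing down, gripper open.
Joint ranges: [-2.87, 2.87], [-0.86, 2.18], [0.17, 2.46], [-1.51, 4.65], [0.06, 2.69], [-2.65, 2.65]. Speed limits (rad/s): [2.57, 2.57, 3.01, 3.14, 3.14, 3.14].

### API

Orientations are given as a unit quaternion [w, x, y, z].
In Python, from bench import * gives the robot as it stands. Calls block until the motion is done:
- move_to(position, orientation): joint-space move of the TCP to a pose.
- move_l(position, speed=0.15, orientation=None): straight line of the TCP; orientation=None keeps the orientation; speed is the mean speed in m/s.
- movej(angles): joint-space move.
- gripper_open() and close(): open the fingers fully, or close them until they stop; the grip force is fixed at half the most.
- hold(seconds).
- inverse_kinematics(position, orientation): joint angles nearest the present ones, or None.
- state(): the state.
- get_image(name): name is "scene" or "side" or "wrist"; returns a dict with "frame" (420x560x3 uint8, blue, green, red), "depth" (420x560 float32, m along the optical axis (not along the pixel's ray), 0 where there is no reading), "camera_matrix" (3x3 intrinsics, pixels), "view" (4x4, takes a point from world to camera coordinates). Camera axes: x right, y up, looking along -z (the intrinsics and any distortion apply to the point x, -y, -z); pixel columns grow to the right and rows downward; lengths in m; the calibration is good to about 2 mm. The wrist camera is an equidistant fisheye: a pixel r from the principal point sees the ray r / f radians off the axis. A picture is of the moment at which its call begins.
A pose or a line that the arm cannot do raises IKError and nothing moves.
- job_done(): hands the job in; it is judged then, once.
The state is a dict: "time": time; "joint_pos": joint angles; "dq": joint speeds; "joint_torque": joint torques, N m; "ee_pos": TCP position; "ee_rot": TCP orientation; "ft_force": force on the tool from outside, world axes, zero at the start; "moment": the same for the moment, N m; "finger_gap": finger opening in m; "finger_force": force on a finger pad.
Only numpy, scipy, OpenCV 4.12 (cv2) and the standard library are available. Lean on these libraries where they do the work, as an engineer would, in place of code of your own. Each camera call takes 0.05 s, during which the arm holds its last target. There are 200 camera calls.

## Working session

There is one attempt and no reset: what is moved stays moved. The work goes in short steps, each a Python script; the robot and the scene stay as the last script left them, time stands still between calls to the robot, and variables do not carry over. Pictures are saved under pics/ and viewed, at most 14 in all, crops included, and the job is handed in when it is done.

```bash
ls; mkdir -p pics; python3 - <<'E'
from bench import *
import cv2,numpy as np
for n in("scene","side"):
    d=get_image(n); cv2.imwrite(f"pics/{n}0.png",d["frame"]); np.savez(f"{n}0.npz",**d)
    print(n,d["camera_matrix"].round(1).tolist(),d["view"].round(3).tolist(),(d["depth"]>0).mean(),[k for k in d])
s=state();print(s)
E
```

```text
pics
scene [[478.1, 0.0, 279.0], [0.0, 478.1, 204.2], [0.0, 0.0, 1.0]] [[-0.998, -0.06, 0.016, 0.569], [0.048, -0.573, 0.818, -0.146], [-0.04, 0.818, 0.574, -1.232], [0.0, 0.0, 0.0, 1.0]] 0.9960714285714286 ['frame', 'depth', 'camera_matrix', 'view']
side [[471.0, 0.0, 276.9], [0.0, 471.0, 207.9], [0.0, 0.0, 1.0]] [[0.046, -0.999, 0.022, -0.036], [0.627, 0.046, 0.778, -0.466], [-0.778, -0.022, 0.628, -0.991], [0.0, 0.0, 0.0, 1.0]] 0.9957780612244898 ['frame', 'depth', 'camera_matrix', 'view']
{'time': 0.1, 'joint_pos': array([-1.36969765e+00,  9.17338968e-02,  1.23173423e+00, -2.25836286e-05,
        1.81981993e+00, -5.67179544e-02]), 'dq': array([ 9.93947793e-04, -2.22142161e-03, -3.47558288e-03, -3.08756923e-04,
       -2.47523366e-06,  7.55012460e-05]), 'joint_torque': array([ 3.46023604e-03, -4.47855020e+01, -4.07570243e+01,  7.00346008e-02,
        2.84088386e-02, -1.16183260e-04]), 'ee_pos': array([ 0.15291156, -0.57992408,  0.22966733]), 'ee_rot': array([-8.44708387e-04,  9.91702822e-01,  1.28548797e-01, -7.20603977e-05]), 'ft_force': array([ 0.37955623, -0.73911242, -0.36427846]), 'moment': array([-0.06100368, -0.00945248, -0.04856093]), 'finger_force': 0.0, 'finger_gap': 0.0874098078444315}
```

View pics/scene0.png

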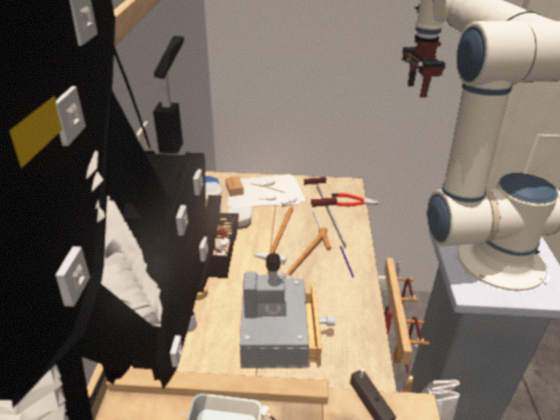

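View pics/side0.png

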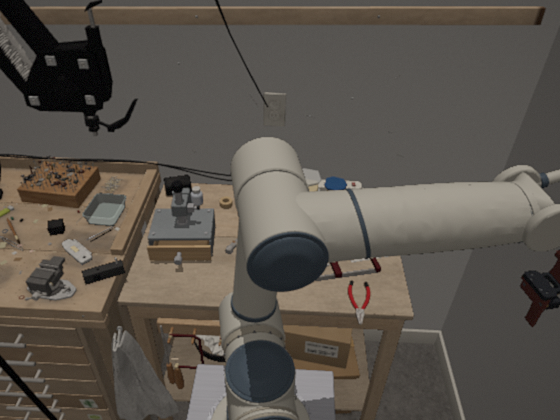

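The scene view shows the press at about (275,320), its drawer knob at (328,321), the sheet at (265,190) with pale chucks on it, and the pliers at (350,200). The side view is partly blocked by the arm, with the press at (182,230). Next I measure these points.

```bash
cat > h.py <<'E'
import numpy as np, cv2
from bench import *
def cast(d,u,v,z=None,depth=None,fish=False):
    K,V=d["camera_matrix"],np.array(d["view"]); R,t=V[:3,:3],V[:3,3]
    x=(np.asarray(u,float)-K[0,2])/K[0,0]; y=(np.asarray(v,float)-K[1,2])/K[1,1]
    if fish:
        r=np.hypot(x,y)+1e-9; k=np.sin(r)/r; c=np.stack([x*k,-y*k,-np.cos(r)],-1)
    else: c=np.stack([x,-y,-np.ones_like(x)],-1)
    w=c@R; o=-R.T@t
    if z is not None: s=(z-o[2])/w[...,2]
    else: s=depth/(-c[...,2])
    return o+w*s[...,None]
def cloud(d,fish=False):
    h,w=d["depth"].shape; v,u=np.mgrid[:h,:w]
    return cast(d,u,v,depth=d["depth"],fish=fish)
def Q(yaw): # tool down, tool y axis at world angle yaw+90deg ; yaw=0 -> q=[0,1,0,0] has tool y=-Y
    return [0,float(np.cos(yaw/2)),float(np.sin(yaw/2)),0]
E
python3 - <<'E'
from h import *
d=dict(np.load("scene0.npz")); P=cloud(d)
for n,u,v in [("ramknob",273,262),("drknob",328,321),("head",262,285),("housing",255,345),("sheet",265,190),("c1",263,183),("c2",267,198),("c3",290,203),("c4",263,257),("pl",350,200),("table",350,300),("block",234,186)]:
    print(n,P[v,u].round(3))
cv2.imwrite("pics/crop1.png",cv2.resize(d["frame"][165:285,190:390],None,fx=4,fy=4,interpolation=cv2.INTER_CUBIC))
cv2.imwrite("pics/crop2.png",cv2.resize(d["frame"][245:375,220:360],None,fx=4,fy=4,interpolation=cv2.INTER_CUBIC))
E
```

```text
ramknob [0.568 0.286 0.213]
drknob [0.452 0.272 0.043]
head [0.589 0.285 0.15 ]
housing [0.596 0.367 0.071]
sheet [ 0.63  -0.272  0.005]
c1 [ 0.638 -0.294  0.016]
c2 [ 0.619 -0.215  0.014]
c3 [ 0.55  -0.203  0.009]
c4 [0.608 0.049 0.015]
pl [ 0.369 -0.251 -0.003]
table [ 0.395  0.165 -0.002]
block [ 0.722 -0.246  0.031]
```

View pics/crop1.png

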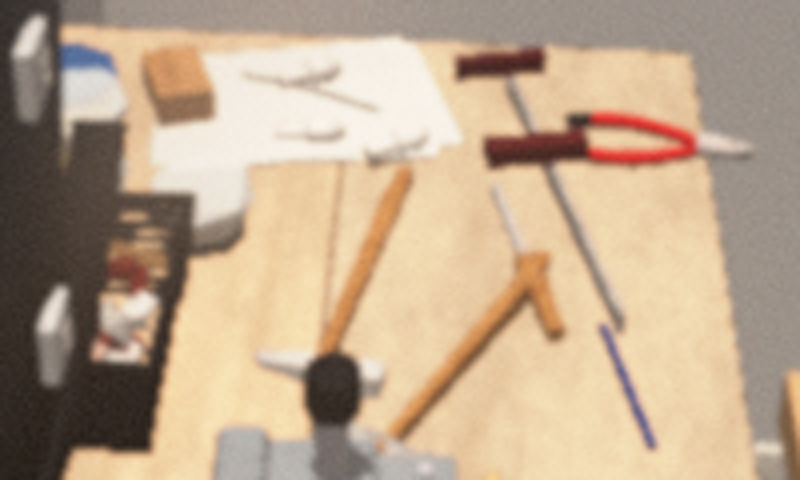

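View pics/crop2.png

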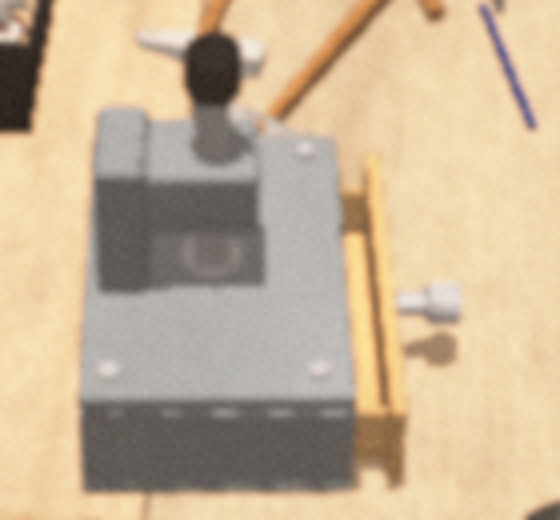

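The crops show three chucks on the sheet (crop 1 at (310,72), (320,132) and (400,147)), and the slightly open drawer with its steel knob (crop 2 at (440,300)). Next: the press pose from the depth cloud.

```bash
python3 - <<'E'
from h import *
d=dict(np.load("scene0.npz")); P=cloud(d); f=d["frame"].astype(int)
X,Y,Z=P[...,0],P[...,1],P[...,2]
near=(abs(X-.57)<.2)&(abs(Y-.3)<.2)
hsv=cv2.cvtColor(d["frame"],cv2.COLOR_BGR2HSV)
sel=near&(Z>.067)&(Z<.08)&(hsv[...,1]<60)
q=P[sel]; r=cv2.minAreaRect(q[:,:2].astype(np.float32)); print("housing",len(q),r,cv2.boxPoints(r).round(3).tolist(),np.median(q[:,2]))
sel=near&(Z>.145)&(Z<.158); q=P[sel]; r=cv2.minAreaRect(q[:,:2].astype(np.float32)); print("head",len(q),r)
k=near&(Z>.192)&(Z<.24)&(f.sum(-1)<200); q=P[k]; print("knob",len(q),q.min(0),q.max(0),q.mean(0))
kt=P[k&(Z>.212)]; print(kt.mean(0),kt.min(0),kt.max(0),len(kt))
v,u=np.nonzero(k); print(u.min(),u.max(),v.min(),v.max())
kn=(X>.40)&(X<.49)&(abs(Y-.27)<.04)&(Z>.028)&(Z<.06)&(hsv[...,1]<60); q=P[kn]; print("dk",len(q),q.mean(0),q.min(0),q.max(0))
fp=(abs(X-.49)<.06)&(abs(Y-.3)<.15)&(Z>.054)&(Z<.067)&(hsv[...,1]>90); q=P[fp]
l=cv2.fitLine(q[:,:2].astype(np.float32),cv2.DIST_L2,0,.01,.01).ravel(); print("panel",len(q),l, q.min(0),q.max(0))
E
```

```text
housing 3381 ((0.5395501255989075, 0.30576080083847046), (0.32186830043792725, 0.3832462430000305), 2.7080540657043457) [[0.3700000047683716, 0.49000000953674316], [0.3880000114440918, 0.10700000077486038], [0.7089999914169312, 0.12200000137090683], [0.6909999847412109, 0.5049999952316284]] 0.07292443743990207
head 646 ((0.5863120555877686, 0.27872127294540405), (0.07987851649522781, 0.05037595331668854), 2.977212905883789)
knob 177 [0.55858347 0.26431468 0.19241777] [0.58001825 0.29195475 0.21723335] [0.56907258 0.28266758 0.20914927]
[0.56919564 0.27867277 0.21472708] [0.5587282  0.26431468 0.21217047] [0.58001825 0.28889146 0.21723335] 92
267 278 254 270
dk 119 [0.45167816 0.2693258  0.04279939] [0.43688333 0.25962652 0.0338027 ] [0.47194406 0.28831423 0.05975296]
panel 892 [0.1439062  0.98959136 0.49616283 0.39395025] [0.45669851 0.17952779 0.05413951] [0.54983206 0.44993229 0.06669515]
```

```bash
python3 - <<'E'
from h import *
d=dict(np.load("scene0.npz")); P=cloud(d); Z=P[...,2]
hsv=cv2.cvtColor(d["frame"],cv2.COLOR_BGR2HSV)
m=((P[...,2]>.068)&(P[...,2]<.079)&(abs(P[...,0]-.57)<.12)&(abs(P[...,1]-.28)<.13)&(hsv[...,1]<60)).astype(np.uint8)
m=cv2.morphologyEx(m,cv2.MORPH_OPEN,np.ones((3,3))); n,L,S,C=cv2.connectedComponentsWithStats(m); i=1+S[1:,4].argmax(); q=P[L==i]
r=cv2.minAreaRect(q[:,:2].astype(np.float32)); print("housing",len(q),r)
yaw=np.deg2rad(3)
for y in(yaw,yaw+np.pi):
    print(y,inverse_kinematics([.5,.28,.36],Q(y)),inverse_kinematics([.569,.278,.30],Q(y)))
move_to([.50,.28,.36],Q(yaw))
d=get_image("wrist"); np.savez("w1.npz",**d); cv2.imwrite("pics/w1.png",d["frame"]); print(d["camera_matrix"],d["view"].round(3),state()["ee_pos"],state()["time"])
d=get_image("side"); np.savez("side1.npz",**d); cv2.imwrite("pics/side1.png",d["frame"])
E
```

```text
housing 3050 ((0.5661460161209106, 0.2744176387786865), (0.13323000073432922, 0.18324881792068481), 3.660151243209839)
0.05235987755982989 [ 4.51123049e-01  8.66209584e-02  1.00234731e+00 -4.44089210e-16
  2.05262439e+00  1.96955950e+00] [ 4.00752615e-01  2.11844355e-01  9.74077336e-01 -4.44089210e-16
  1.95567096e+00  1.91918906e+00]
3.193952531149623 [ 4.51123049e-01  8.66209584e-02  1.00234731e+00 -4.44089210e-16
  2.05262439e+00 -1.17203315e+00] [ 4.00752615e-01  2.11844355e-01  9.74077336e-01 -4.44089210e-16
  1.95567096e+00 -1.22240359e+00]
[[325.1922621    0.         278.28530253]
 [  0.         325.1922621  214.71930853]
 [  0.           0.           1.        ]] [[ 0.05  -0.999  0.001  0.252]
 [ 0.968  0.049 -0.245 -0.437]
 [ 0.245  0.013  0.969 -0.641]
 [ 0.     0.     0.     1.   ]] [0.50033912 0.27941629 0.35983942] 3.425
```

View pics/w1.png

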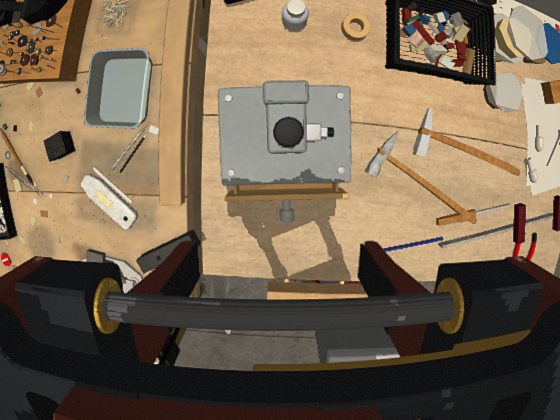

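The wrist view shows the ram knob at (289,132), the drawer knob at (287,211), the pawl at (325,132), and the bottle and tape well behind the press. I cast these points onto their known heights.

```bash
python3 - <<'E'
from h import *
d=dict(np.load("w1.npz")); f=d["frame"]; g=f.max(-1)
m=(g<60).astype(np.uint8); m[:110]=0;m[155:]=0;m[:,:265]=0;m[:,312:]=0
n,L,S,C=cv2.connectedComponentsWithStats(m); i=1+S[1:,4].argmax(); print(S[i],C[i])
print("ramknob",cast(d,*C[i],z=.216))
P=cloud(d,True); print(P[132,289],P[211,287],P[170,250])
q=cv2.cvtColor(f,cv2.COLOR_BGR2HSV)
for n,u,v,z in [("dk",287,213,.040),("FR",348,180,.074),("FL",223,185,.074),("screwFL",231,173,.075),("screwFR",343,170,.075),("screwBL",227,99,.075),("screwBR",340,97,.075)]:
    print(n,cast(d,u,v,z=z,fish=True).round(4))
print("knobfish",cast(d,*C[i],z=.216,fish=True))
m=(abs(P[...,2]-.043)<.008)&(abs(P[...,0]-.445)<.03)&(abs(P[...,1]-.27)<.02); v,u=np.nonzero(m); print("dk",u.min(),u.max(),v.min(),v.max(),P[m].min(0),P[m].max(0),P[m].mean(0))
E
```

```text
[273 117  31  30 559] [289.0608229  133.13059034]
ramknob [0.56704301 0.27120325 0.216     ]
[0.56961738 0.27122447 0.21691566] [0.4558095  0.26214764 0.04875477] [0.51673667 0.3166171  0.07443782]
dk [0.4506 0.2616 0.04  ]
FR [0.5103 0.181  0.074 ]
FL [0.4944 0.3535 0.074 ]
screwFL [0.5116 0.3425 0.075 ]
screwFR [0.5239 0.1895 0.075 ]
screwBL [0.6126 0.3518 0.075 ]
screwBR [0.6236 0.2003 0.075 ]
knobfish [0.56859193 0.27108376 0.216     ]
dk 280 293 200 221 [0.43878932 0.25204016 0.03506733] [0.47135149 0.27241792 0.04980079] [0.45359271 0.2626565  0.04451794]
```

```bash
cat >> h.py <<'E'
YAW=.076; RAM=np.array([.5687,.2718])
EX=np.array([np.cos(YAW),np.sin(YAW)]); EY=np.array([-EX[1],EX[0]])
def pw(x,y,z): return [*(RAM+x*EX+y*EY),z]   # press -> world
def wp(p): q=np.asarray(p)[:2]-RAM; return np.array([q@EX,q@EY])
def st(*m): s=state(); print(*m,"t%.1f"%s["time"],s["ee_pos"].round(4),"F",s["ft_force"].round(1),"gap %.4f ff %.1f"%(s["finger_gap"],s["finger_force"])); return s
E
python3 - <<'E'
from h import *
move_to(pw(0,0,.29),Q(YAW)); move_l(pw(0,0,.192),.12); st("at")
close(); st("closed"); 
p=state()["ee_pos"]; move_l([*p[:2],.192+.0635],.06); st("up"); hold(.3); st()
gripper_open(); st("open"); move_l(pw(0,0,.34),.2)
move_l(pw(-.07,0,.36),.2)
d=get_image("wrist"); P=cloud(d,True); f=d["frame"].max(-1)
m=(np.hypot(P[...,0]-RAM[0],P[...,1]-RAM[1])<.03)&(P[...,2]>.16)&(f<80); print(m.sum(),P[m].max(0) if m.sum() else 0,np.median(P[m],0) if m.sum() else 0)
cv2.imwrite("pics/w2.png",d["frame"])
d=get_image("scene");P=cloud(d);m=(np.hypot(P[...,0]-RAM[0],P[...,1]-RAM[1])<.02)&(P[...,2]>.16)&(P[...,2]<.30);print("scene",P[m].max(0),np.percentile(P[m][:,2],95));st()
E
```

```text
at t4.9 [0.569  0.272  0.1936] F [-0.4 -0.  -0.3] gap 0.0879 ff 0.0
closed t5.9 [0.5686 0.2737 0.1919] F [ 1.3  7.  -1.1] gap 0.0287 ff 30.0
up t7.1 [0.5665 0.2736 0.245 ] F [  0.5   3.9 -33.7] gap 0.0283 ff 30.0
t7.4 [0.5665 0.2736 0.2449] F [  0.6   4.  -33.2] gap 0.0281 ff 30.0
open t8.4 [0.5686 0.2737 0.2554] F [-0.2 -0.7  0.1] gap 0.0877 ff 0.0
14810 [0.58373888 0.28631887 0.51326735] [0.56580243 0.26996497 0.51326735]
scene [0.58200861 0.29138328 0.2521375 ] 0.2504495809243862
t9.6 [0.4996 0.2664 0.358 ] F [-0.   0.3  0.3] gap 0.0879 ff 0.0
```

View pics/w2.png

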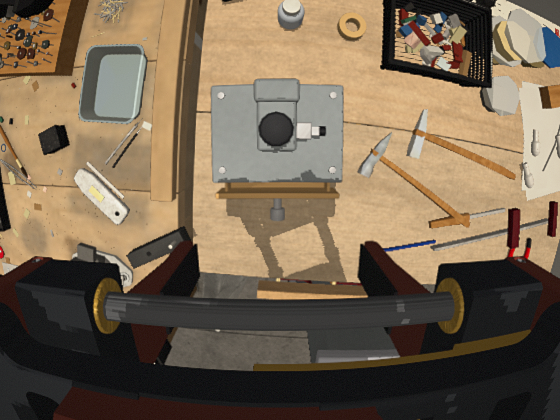

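```bash
python3 - <<'E'
from h import *
d=get_image("scene");P=cloud(d);f=d["frame"].max(-1)
m=(np.hypot(P[...,0]-RAM[0],P[...,1]-RAM[1])<.03)&(P[...,2]>.16)&(P[...,2]<.30)
print(np.histogram(P[m][:,2],bins=np.arange(.16,.30,.01)))
v,u=np.nonzero(m);print(u.min(),u.max(),v.min(),v.max())
for r in range(v.min(),v.max()+1): print(r,P[r,273].round(3),f[r,273])
E
```

```text
(array([ 34,  32,  34,  38,  40,  42,  33,  59, 133,  37,   0,   0,   0]), array([0.16, 0.17, 0.18, 0.19, 0.2 , 0.21, 0.22, 0.23, 0.24, 0.25, 0.26,
       0.27, 0.28, 0.29]))
266 281 239 281
239 [0.57  0.264 0.25 ] 138
240 [0.57  0.266 0.25 ] 80
241 [0.57  0.268 0.249] 67
242 [0.569 0.272 0.249] 68
243 [0.569 0.274 0.249] 64
244 [0.569 0.276 0.248] 66
245 [0.569 0.28  0.249] 65
246 [0.569 0.283 0.249] 68
247 [0.568 0.285 0.249] 68
248 [0.568 0.287 0.248] 65
249 [0.568 0.289 0.247] 62
250 [0.526 0.958 0.818] 61
251 [0.568 0.289 0.242] 60
252 [0.568 0.29  0.241] 56
253 [0.568 0.288 0.236] 60
254 [0.568 0.29  0.236] 56
255 [0.568 0.29  0.233] 56
256 [0.568 0.289 0.23 ] 62
257 [0.568 0.289 0.228] 81
258 [0.568 0.285 0.222] 107
259 [0.568 0.285 0.219] 119
260 [0.568 0.283 0.215] 126
261 [0.568 0.286 0.215] 128
262 [0.568 0.282 0.209] 124
263 [0.568 0.285 0.209] 125
264 [0.568 0.284 0.206] 123
265 [0.568 0.284 0.203] 127
266 [0.568 0.282 0.199] 127
267 [0.568 0.284 0.198] 123
268 [0.568 0.281 0.193] 124
269 [0.568 0.283 0.192] 120
270 [0.568 0.286 0.192] 124
271 [0.568 0.282 0.186] 124
272 [0.568 0.282 0.183] 126
273 [0.568 0.285 0.184] 127
274 [0.568 0.285 0.18 ] 129
275 [0.568 0.284 0.178] 126
276 [0.568 0.285 0.175] 124
277 [0.568 0.284 0.172] 121
278 [0.568 0.285 0.17 ] 126
279 [0.568 0.283 0.166] 123
280 [0.568 0.284 0.164] 126
281 [0.568 0.287 0.164] 125
```

The ram was caught partway: the knob top is at about 0.249, near the 0.04 notch. The side force of +7 N shows the true knob y is about 3 mm larger than I assumed. I'll regrasp centred and lift in small steps while watching the force.

```bash
sed -i 's/RAM=np.array.*/RAM=np.array([.5687,.2755])/' h.py; python3 - <<'E'
from h import *
move_to(pw(0,0,.33),Q(YAW)); move_l(pw(0,0,.234),.12); st("at")
close(); st("closed"); 
for z in np.arange(.236,.2605,.004):
    move_l(pw(0,0,z),.04); s=st("cmd %.3f"%z)
    if s["ft_force"][2]<-22: break
E
```

```text
at t11.0 [0.5689 0.2757 0.2356] F [-0.7 -0.9  0.3] gap 0.0879 ff 0.0
closed t12.1 [0.5689 0.274  0.2339] F [ 0.1 -5.6 -0.6] gap 0.0285 ff 3.0
cmd 0.236 t12.3 [0.5688 0.2739 0.2342] F [ 1.5 -4.6 -4.5] gap 0.0287 ff 30.0
cmd 0.240 t12.6 [0.5687 0.2739 0.2344] F [  4.3  -3.6 -16.6] gap 0.0281 ff 30.0
cmd 0.244 t12.8 [0.5681 0.2738 0.2353] F [  2.7  -3.7 -24.9] gap 0.0286 ff 30.0
```

```bash
python3 - <<'E'
from h import *
hold(.3); st("held")
out=[]
for n,(a,b,c,e) in {"scene":(200,350,200,350),"side":(150,290,100,280)}.items():
    d=get_image(n); np.savez(n+"3.npz",**d); out.append(cv2.resize(d["frame"][a:b,c:e],(400,400),interpolation=cv2.INTER_CUBIC))
cv2.imwrite("pics/s3.png",np.hstack(out))
E
```

```text
held t13.1 [0.5681 0.2738 0.2353] F [  4.2  -3.2 -24.8] gap 0.0282 ff 30.0
```

View pics/s3.png

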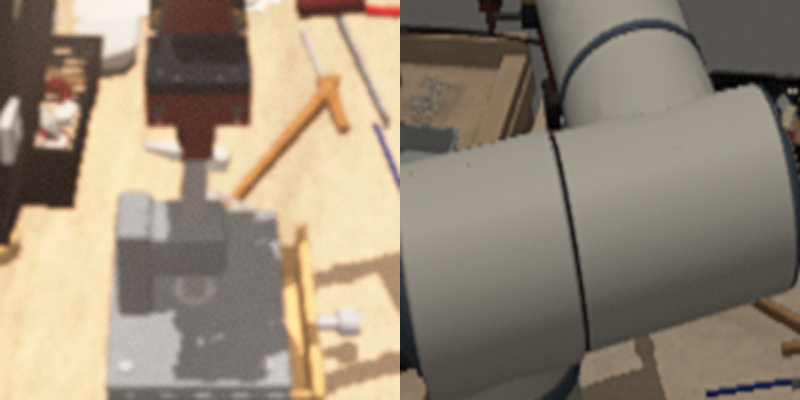

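```bash
sed -i 's/RAM=np.array.*/RAM=np.array([.5688,.2738])/' h.py; python3 - <<'E'
from h import *
x=.5688
for z in np.arange(.244,.2701,.002):
    move_l([x,.2738,z],.04); hold(.1); s=st("cmd %.3f"%z)
    x+=(.5688-s["ee_pos"][0])*.5
    if s["ft_force"][2]<-45 or s["ee_pos"][2]>.256: break
E
```

```text
cmd 0.244 t13.6 [0.5681 0.2737 0.2354] F [  4.9   2.7 -26. ] gap 0.0286 ff 30.0
cmd 0.246 t13.9 [0.5681 0.2737 0.2355] F [  3.9   1.3 -31.3] gap 0.0283 ff 30.0
cmd 0.248 t14.3 [0.5677 0.2737 0.2364] F [  3.1   3.2 -34.9] gap 0.0280 ff 30.0
cmd 0.250 t14.6 [0.5677 0.2737 0.2378] F [  0.4   1.3 -35.7] gap 0.0287 ff 29.9
cmd 0.252 t15.0 [0.5679 0.2737 0.2394] F [ -0.7   1.5 -36.7] gap 0.0287 ff 29.9
cmd 0.254 t15.3 [0.5682 0.2737 0.2412] F [ -0.8   2.2 -36.5] gap 0.0280 ff 29.9
cmd 0.256 t15.7 [0.5685 0.2738 0.2432] F [ -1.7   1.6 -36.4] gap 0.0285 ff 29.9
cmd 0.258 t16.0 [0.5687 0.2738 0.2451] F [ -2.1   1.5 -37.5] gap 0.0279 ff 29.9
cmd 0.260 t16.4 [0.5688 0.2738 0.2472] F [ -0.8   1.2 -37.5] gap 0.0282 ff 29.9
cmd 0.262 t16.7 [0.569  0.2738 0.2495] F [ -0.6   1.7 -36.1] gap 0.0281 ff 29.9
cmd 0.264 t17.1 [0.5689 0.2738 0.2513] F [ -1.2   1.7 -36.3] gap 0.0281 ff 29.9
cmd 0.266 t17.4 [0.5689 0.2738 0.2534] F [ -1.    1.8 -37. ] gap 0.0274 ff 29.9
cmd 0.268 t17.8 [0.5689 0.2738 0.2556] F [ -2.    1.6 -36.1] gap 0.0272 ff 29.9
cmd 0.270 t18.1 [0.5713 0.274  0.269 ] F [-0.5 -0.4  0. ] gap 0.0067 ff 0.0
```

```bash
python3 - <<'E'
from h import *
move_l(pw(0,0,.33),.2); gripper_open(); move_to([.50,.28,.36],Q(.0524)); hold(.2)
d=get_image("wrist"); np.savez("w3.npz",**d); P=cloud(d,True); st()
d0=dict(np.load("w1.npz")); P0=cloud(d0,True)
for p,dd in((P0,d0),(P,d)):
    m=(np.hypot(p[...,0]-RAM[0],p[...,1]-RAM[1])<.011)&(p[...,2]>.16)&(p[...,2]<.3)
    print("knob top",m.sum(),np.median(p[m],0))
    m=(abs(p[...,2]-.043)<.008)&(abs(p[...,0]-.445)<.03)&(abs(p[...,1]-.27)<.02);print("dk",p[m].mean(0))
    for n,(x,y) in {"headtop":(.02,0.01),"pawl":(-0.0,-.05),"pawl2":(0,-.04)}.items():
        a=RAM+x*EX+y*EY; m=(np.hypot(p[...,0]-a[0],p[...,1]-a[1])<.004)&(p[...,2]<.3); print(n,np.percentile(p[m][:,2],[5,50,95]).round(3))
d2=get_image("scene"); np.savez("scene4.npz",**d2)
a=np.hstack([cv2.resize(x["frame"][70:230,205:365],(400,400),interpolation=cv2.INTER_CUBIC) for x in(d0,d)])
cv2.imwrite("pics/c4.png",a)
E
```

```text
t20.6 [0.5007 0.2798 0.3583] F [ 0.7 -0.4 -0.8] gap 0.0878 ff 0.0
knob top 457 [0.56891312 0.2738141  0.21637149]
dk [0.45359271 0.2626565  0.04451794]
headtop [0.151 0.153 0.154]
pawl [0.129 0.132 0.135]
pawl2 [0.134 0.138 0.139]
knob top 591 [0.56880353 0.27383733 0.25112525]
dk [0.45350079 0.26272621 0.04453478]
headtop [0.151 0.152 0.154]
pawl [0.13  0.131 0.134]
pawl2 [0.133 0.138 0.139]
```

View pics/c4.png

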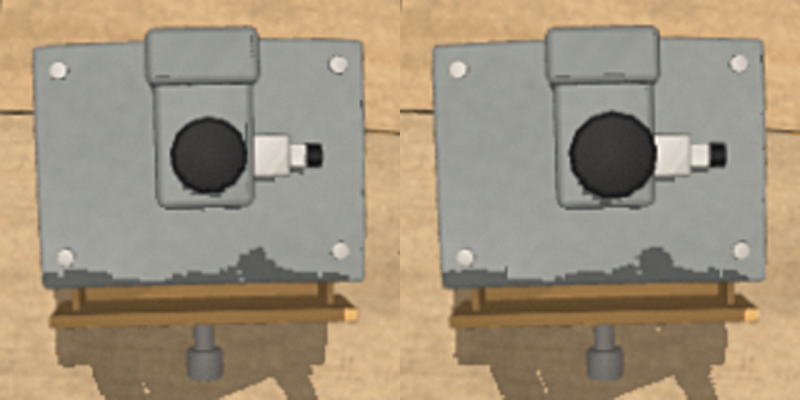

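The ram stands jammed at 0.035, off any notch, and 36 N only made the grip slip. I'll grip it again well centred, see whether it moves down, and then try lifting again.

```bash
python3 - <<'E'
from h import *
z0=.192+.0335
move_to(pw(0,0,.33),Q(YAW)); move_l(pw(0,0,z0),.12); hold(.3); st("at")
close(); st("closed"); hold(.3); st()
for dz in np.arange(-.001,-.0171,-.002):
    move_l(pw(0,0,z0+dz),.03); hold(.15); s=st("cmd %.4f"%dz)
    if s["ft_force"][2]>20: break
E
```

```text
at t22.4 [0.569  0.2738 0.226 ] F [ 0.9 -0.1 -0.8] gap 0.0880 ff 0.0
closed t23.3 [0.5688 0.2739 0.2255] F [-0.5 -0.   0.7] gap 0.0284 ff 30.0
t23.6 [0.5688 0.2738 0.2255] F [-0.2  0.6 -0.2] gap 0.0284 ff 30.0
cmd -0.0010 t24.0 [0.5688 0.2739 0.2254] F [-1.7 -0.3  5. ] gap 0.0290 ff 30.0
cmd -0.0030 t24.4 [0.5689 0.2739 0.2253] F [-3.2 -0.5 10.8] gap 0.0285 ff 30.0
cmd -0.0050 t24.8 [0.5689 0.2739 0.2252] F [-5.  -1.5 16.9] gap 0.0286 ff 30.0
cmd -0.0070 t25.2 [0.5691 0.2739 0.2251] F [-6.5 -2.3 23. ] gap 0.0284 ff 30.0
```

```bash
python3 - <<'E'
from h import *
z0=.192+.0335
move_l(pw(0,0,z0),.05); hold(.2); st("rest")
for dz in (0,.005):
  for dx,dy in [(.004,0),(-.004,0),(0,.004),(0,-.004)]:
    move_l(pw(dx,dy,z0+dz),.05); hold(.1); s=st("dz%.3f d %.3f %.3f"%(dz,dx,dy))
move_l(pw(0,0,z0+.003),.05)
for a in(.12,-.12,0):
    move_l(pw(0,0,z0+.004),.05,Q(YAW+a)); hold(.1); st("tw %.2f"%a); print(state()["moment"].round(2))
E
```

```text
rest t25.7 [0.5689 0.2739 0.2254] F [0.2 0.8 2.5] gap 0.0288 ff 30.0
dz0.000 d 0.004 0.000 t26.1 [0.5697 0.2739 0.2253] F [-13.7  -2.3   4.9] gap 0.0278 ff 30.0
dz0.000 d -0.004 0.000 t26.5 [0.5694 0.2739 0.2254] F [19.6  5.3 -1.7] gap 0.0281 ff 30.0
dz0.000 d 0.000 0.004 t26.8 [0.5697 0.274  0.2253] F [  1.6 -12.5   3.5] gap 0.0287 ff 30.0
dz0.000 d 0.000 -0.004 t27.2 [0.5697 0.2737 0.2253] F [ 5.5 14.3  0.3] gap 0.0285 ff 30.0
dz0.005 d 0.004 0.000 t27.6 [0.57   0.2739 0.2255] F [-7.1  0.5 -9.2] gap 0.0287 ff 30.0
dz0.005 d -0.004 0.000 t28.1 [0.5681 0.2737 0.2258] F [ 19.7   5.4 -16.1] gap 0.0286 ff 30.0
dz0.005 d 0.000 0.004 t28.4 [0.5682 0.2739 0.2257] F [  1.3 -11.  -11.3] gap 0.0286 ff 30.0
dz0.005 d 0.000 -0.004 t28.8 [0.5683 0.2736 0.2258] F [  3.9  15.6 -14.4] gap 0.0282 ff 30.0
tw 0.12 t29.4 [0.5679 0.2736 0.226 ] F [ -0.3   1.1 -25.8] gap 0.0286 ff 30.0
[ 0.3  -0.11  0.29]
tw -0.12 t29.9 [0.5679 0.2739 0.2269] F [ -1.1   2.4 -25.9] gap 0.0285 ff 30.0
[ 0.56  0.17 -0.22]
tw 0.00 t30.3 [0.5679 0.2737 0.2271] F [ -0.8   3.  -25.1] gap 0.0282 ff 30.0
[0.38 0.24 0.23]
```

```bash
python3 - <<'E'
from h import *
z0=state()["ee_pos"][2]
for i,dz in enumerate([-.006,-.010,-.006,-.010]):
    move_l(pw(0,0,z0+dz),.1,Q(YAW+.1*(-1)**i)); hold(.1); s=st("dz%.3f"%dz)
gripper_open(); move_l(pw(0,0,.33),.2); move_to([.50,.28,.36],Q(.0524)); hold(.2)
d=get_image("wrist"); p=cloud(d,True)
m=(np.hypot(p[...,0]-RAM[0],p[...,1]-RAM[1])<.011)&(p[...,2]>.16)&(p[...,2]<.3)
print("knob top",m.sum(),np.median(p[m],0))
d0=dict(np.load("w1.npz"));p0=cloud(d0,True)
# pawl outer end: press y extent of points z .118-.142 on pawl row
for q,dd in((p0,d0),(p,d)):
    x=(q[...,:2]-RAM)@EX; y=(q[...,:2]-RAM)@EY
    m=(abs(x)<.012)&(y<-.02)&(y>-.075)&(q[...,2]>.105)&(q[...,2]<.15); print("pawl",m.sum(),np.percentile(y[m],[0,1,5]).round(4),np.unique(q[m][:,2].round(3),return_counts=True))
E
```

```text
dz-0.006 t30.7 [0.5691 0.2739 0.2261] F [-6.  -1.5  2.6] gap 0.0282 ff 30.0
dz-0.010 t31.1 [0.5706 0.274  0.2258] F [-4.8 -1.  13.3] gap 0.0283 ff 30.0
dz-0.006 t31.6 [0.571  0.2742 0.2257] F [5.5 1.  6.7] gap 0.0285 ff 30.0
dz-0.010 t32.0 [0.5707 0.2739 0.2253] F [-0.5 -0.2 18.1] gap 0.0290 ff 30.0
knob top 602 [0.5688028  0.27379759 0.2511278 ]
pawl 378 [-0.0575 -0.0572 -0.0556] (array([0.128, 0.129, 0.13 , 0.131, 0.132, 0.133, 0.134, 0.135, 0.136,
       0.137, 0.138, 0.139, 0.14 , 0.148, 0.149]), array([  2,  10,  12,  30,  18,  16,  20,   7,  14,  70, 118,  52,   4,
         1,   4]))
pawl 387 [-0.0594 -0.0589 -0.0569] (array([0.128, 0.129, 0.13 , 0.131, 0.132, 0.133, 0.134, 0.135, 0.136,
       0.137, 0.138, 0.139, 0.14 , 0.148, 0.149, 0.15 ]), array([  3,   5,  28,  25,  23,  15,  23,   8,  21,  64, 105,  52,   6,
         3,   3,   3]))
```

```bash
python3 - <<'E'
from h import *
z0=.192+.0325
move_to(pw(0,0,.33),Q(YAW)); move_l(pw(0,0,z0),.15); close(); hold(.2); st("closed")
for dx,dy,dz in [(0,.006,0),(0,.006,.008),(0,-.006,0),(0,-.006,.008),(0,.006,-.008),(0,-.006,-.008),(.005,0,.005),(-.005,0,.005),(.005,0,-.005),(-.005,0,-.005),(0,0,0)]:
    move_l(pw(dx,dy,z0+dz),.2); hold(.15); st(dx,dy,dz)
E
```

```text
closed t36.8 [0.5688 0.2738 0.2244] F [-0.1  1.   0.6] gap 0.0284 ff 30.0
0 0.006 0 t37.2 [0.5689 0.2741 0.2243] F [ -0.9 -18.6   0.9] gap 0.0288 ff 30.0
0 0.006 0.008 t37.6 [0.568  0.274  0.2263] F [  0.6 -17.4 -15.7] gap 0.0283 ff 30.0
0 -0.006 0 t38.0 [0.5684 0.2736 0.2257] F [-1.1 17.9  1.5] gap 0.0284 ff 30.0
0 -0.006 0.008 t38.4 [0.5673 0.2735 0.2276] F [  0.2  19.9 -15.1] gap 0.0285 ff 30.0
0 0.006 -0.008 t38.8 [0.5705 0.2742 0.2193] F [  2.6 -19.7   8.1] gap 0.0286 ff 30.0
0 -0.006 -0.008 t39.2 [0.5706 0.2739 0.2191] F [ 6.6 20.6  3.7] gap 0.0284 ff 30.0
0.005 0 0.005 t39.6 [0.5721 0.274  0.2244] F [ -5.4   1.  -26.6] gap 0.0287 ff 30.0
-0.005 0 0.005 t40.0 [0.5657 0.2736 0.226 ] F [  9.9   4.1 -25.5] gap 0.0285 ff 30.0
0.005 0 -0.005 t40.4 [0.5736 0.2743 0.2233] F [-6.9 -1.  -2.6] gap 0.0289 ff 30.0
-0.005 0 -0.005 t40.8 [0.5683 0.2738 0.2237] F [13.5  2.6 -5.9] gap 0.0285 ff 30.0
0 0 0 t41.2 [0.5685 0.2738 0.2241] F [ -2.3   1.3 -16.3] gap 0.0286 ff 30.0
```

```bash
cat >> h.py <<'E'
def ramh():
    d=get_image("scene"); p=cloud(d); m=(np.hypot(p[...,0]-RAM[0],p[...,1]-RAM[1]-.003)<.012)&(p[...,2]>.17)&(p[...,2]<.3)
    print("scene knob top %.4f"%np.percentile(p[m][:,2],90), "ram ~%.4f"%(np.percentile(p[m][:,2],90)-.215))
def look():
    move_to([.50,.28,.36],Q(.0524)); hold(.2)
    d=get_image("wrist"); p=cloud(d,True)
    m=(np.hypot(p[...,0]-RAM[0],p[...,1]-RAM[1])<.011)&(p[...,2]>.16)&(p[...,2]<.3)
    print("ram",np.median(p[m],0)[2]-.2164)
    return d,p
E
python3 - <<'E'
from h import *
gripper_open(); st(); move_l(pw(0,0,.33),.2); look(); ramh()
E
```

```text
t42.2 [0.5688 0.2738 0.2244] F [-0.2  0.2 -0.9] gap 0.0878 ff 0.0
ram 0.034745320822609976
scene knob top 0.2502 ram ~0.0352
```

```bash
python3 - <<'E'
from h import *
close(); move_to(pw(0,0,.30),Q(YAW)); move_l(pw(0,0,.262),.1); st()
for z in np.arange(.258,.236,-.002):
    move_l(pw(0,0,z),.05); hold(.1); s=st("cmd %.3f"%z)
    if s["ft_force"][2]>34: break
move_l(pw(0,0,.30),.15); ramh()
E
```

```text
t45.9 [0.5685 0.2741 0.2635] F [ 0.3 -0.4  0.6] gap 0.0000 ff 0.0
cmd 0.258 t46.3 [0.569  0.274  0.2591] F [-0.5  1.5  4.4] gap 0.0003 ff 1.7
cmd 0.256 t46.6 [0.569  0.274  0.2589] F [-1.3 -0.5 10.4] gap 0.0000 ff 4.8
cmd 0.254 t47.0 [0.569  0.274  0.2588] F [-3.  0. 15.] gap 0.0006 ff 7.5
cmd 0.252 t47.3 [0.569  0.274  0.2587] F [-4.8 -1.6 20. ] gap 0.0005 ff 10.3
cmd 0.250 t47.7 [0.5691 0.274  0.2586] F [-5.7 -2.3 26. ] gap 0.0007 ff 13.0
cmd 0.248 t48.0 [0.5691 0.2741 0.2585] F [-7.9 -1.8 31.3] gap 0.0004 ff 15.8
cmd 0.246 t48.4 [0.5691 0.274  0.2584] F [-9.1 -3.5 37.6] gap 0.0007 ff 18.5
scene knob top 0.2927 ram ~0.0777
```

Contact height confirms the ram is locked at 0.035, rigid in both directions. I'll take a tilted close look at the pawl side.

```bash
cat > tilt.py <<'E'
from h import *
from scipy.spatial.transform import Rotation as Ro
def q4(R): x,y,z,w=R.as_quat(); return [w,x,y,z]
d=dict(np.load("w1.npz")); V=np.array(d["view"]); R,t=V[:3,:3],V[:3,3]
C=-R.T@t; T=np.array([.5003,.2794,.3598]); Rt=Ro.from_quat([np.cos(.0262),np.sin(.0262),0,0])
print("cam in tool",Rt.inv().apply(C-T).round(3),"axis in tool",Rt.inv().apply(-R[2]).round(3))
E
python3 - <<'E'
from tilt import *
cam=Rt.inv().apply(C-T); ax=Rt.inv().apply(-R[2])
tgt=np.array(pw(0,-.03,.15)); best=[]
for az in np.deg2rad(np.arange(-170,-40,10)):      # direction from target to camera
  for el in np.deg2rad([30,40,50]):
    for dist in (.25,.3):
      u=np.array([np.cos(el)*np.cos(az),np.cos(el)*np.sin(az),np.sin(el)])
      c=tgt+dist*u
      for roll in np.deg2rad([-90,0,90,180]):
        # align ax to -u
        r0,_=Ro.align_vectors([-u],[ax]); r=Ro.from_rotvec(-u*roll)*r0
        p=c-r.apply(cam)
        if p[2]<.16: continue
        try: s=inverse_kinematics(list(p),q4(r))
        except Exception: s=None
        if s is not None: best.append((np.abs(s-state()["joint_pos"]).max(),np.rad2deg(az),np.rad2deg(el),dist,np.rad2deg(roll),p.round(3),r.apply([0,0,1]).round(2),np.array(q4(r)).round(4).tolist(),np.round(s,2)))
best.sort(key=lambda b:b[0]); print(len(best)); [print(*b) for b in best[:8]]
E
```

```text
cam in tool [ 0.067  0.002 -0.155] axis in tool [-0.245  0.001  0.969]
227
0.5419824909596045 -80.0 50.0 0.25 90.0 [0.56  0.203 0.227] [ 0.09  0.51 -0.85] [0.267, -0.9093, 0.3161, 0.0452] [-0.01 -0.1   1.51  0.54  1.62  2.29]
0.5516028866654339 -80.0 50.0 0.3 90.0 [0.566 0.171 0.265] [ 0.09  0.51 -0.85] [0.267, -0.9093, 0.3161, 0.0452] [-0.07 -0.08  1.43  0.55  1.71  2.27]
0.580256273607676 -70.0 50.0 0.25 90.0 [0.566 0.199 0.226] [ 0.01  0.54 -0.84] [0.2791, -0.9415, 0.1824, 0.0496] [-0.04 -0.01  1.44  0.58  1.7   2.  ]
0.5883567297678796 -70.0 50.0 0.3 90.0 [0.577 0.169 0.264] [ 0.01  0.54 -0.84] [0.2791, -0.9415, 0.1824, 0.0496] [-0.09  0.02  1.34  0.59  1.78  1.99]
0.6041951992570027 -59.99999999999999 50.0 0.25 90.0 [0.573 0.197 0.224] [-0.08  0.56 -0.83] [0.2901, -0.954, 0.0499, 0.0578] [-0.05  0.09  1.35  0.6   1.79  1.74]
0.6128402631409338 -59.99999999999999 50.0 0.3 90.0 [0.589 0.169 0.263] [-0.08  0.56 -0.83] [0.2901, -0.954, 0.0499, 0.0578] [-0.09  0.13  1.23  0.61  1.87  1.74]
0.614719510130092 -50.0 50.0 0.25 90.0 [0.581 0.195 0.223] [-0.18  0.56 -0.81] [0.2996, -0.9482, -0.0796, 0.0692] [-0.04  0.2   1.24  0.61  1.88  1.5 ]
0.6265941985176329 -50.0 50.0 0.3 90.0 [0.602 0.171 0.261] [-0.18  0.56 -0.81] [0.2996, -0.9482, -0.0796, 0.0692] [-0.08  0.26  1.1   0.63  1.97  1.52]
```

```bash
python3 - <<'E'
from h import *
move_to(pw(0,-.08,.36),Q(YAW)); q=np.array([0.267,-0.9093,0.3161,0.0452]); move_to([.566,.171,.275],(q/np.linalg.norm(q)).tolist()); hold(.2)
d=get_image("wrist"); np.savez("w5.npz",**d); cv2.imwrite("pics/w5.png",cv2.resize(d["frame"][:330],(800,471),interpolation=cv2.INTER_CUBIC)); st()
E
```

```text
t50.3 [0.5664 0.1727 0.2767] F [ 0.2  0.2 -0.1] gap 0.0007 ff 0.0
```

View pics/w5.png

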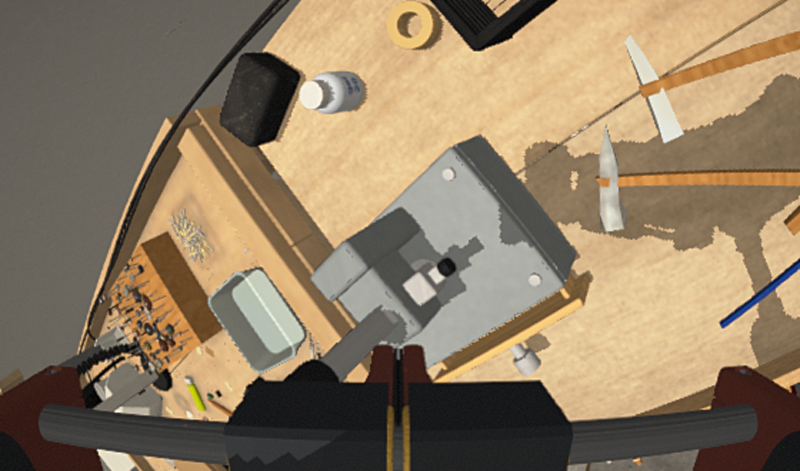

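```bash
cat > hk.py <<'E'
from h import *
from scipy.spatial.transform import Rotation as Ro
ex=np.array([*EX,0]); ey=np.array([*EY,0])
def QT(pitch,sgn=1,yaw=0): # tool z horizontal along press direction yaw, pitched down by pitch
    f=np.cos(yaw)*ex+np.sin(yaw)*ey; l=-np.sin(yaw)*ex+np.cos(yaw)*ey
    z=np.cos(pitch)*f-np.sin(pitch)*np.array([0,0,1]); y=sgn*l
    x,yq,zq,w=Ro.from_matrix(np.column_stack([np.cross(y,z),y,z])).as_quat(); return [w,x,yq,zq]
E
python3 - <<'E'
from hk import *
for yaw in (0,.5,-.5,1.,-1,):
 for p in np.deg2rad([0,10,20,30,45]):
  for s in(1,-1):
   r=[]
   for off,z in((-.07,.215),(-.0,.215),(-.0,.275)):
    f=np.cos(yaw)*ex+np.sin(yaw)*ey
    try: j=inverse_kinematics(list(np.array(pw(0,0,z))+off*f),QT(p,s,yaw))
    except Exception: j=None
    r.append(None if j is None else j.round(2).tolist())
   if all(r): print(yaw,np.rad2deg(p),s,r)
E
```

```text
0 20.0 1 [[0.83, -0.77, 2.33, -1.08, 0.81, -0.36], [0.69, -0.56, 2.21, -1.09, 0.66, -0.34], [0.69, -0.6, 2.13, -0.96, 0.72, -0.51]]
0 29.999999999999996 1 [[0.77, -0.72, 2.21, -0.79, 0.9, -0.62], [0.65, -0.53, 2.09, -0.75, 0.76, -0.66], [0.65, -0.55, 2.0, -0.68, 0.85, -0.77]]
0 29.999999999999996 -1 [[0.77, -0.72, 2.21, -0.79, 0.9, 2.52], [0.65, -0.53, 2.09, -0.75, 0.76, 2.48], [0.65, -0.55, 2.0, -0.68, 0.85, 2.37]]
0 45.0 1 [[0.67, -0.59, 2.01, -0.47, 1.08, -0.89], [0.58, -0.42, 1.89, -0.42, 0.99, -0.96], [0.58, -0.42, 1.79, -0.4, 1.09, -1.01]]
0 45.0 -1 [[0.67, -0.59, 2.01, -0.47, 1.08, 2.25], [0.58, -0.42, 1.89, -0.42, 0.99, 2.18], [0.58, -0.42, 1.79, -0.4, 1.09, 2.13]]
0.5 45.0 1 [[0.22, -0.71, 2.08, 0.29, 1.04, -1.98], [0.28, -0.49, 1.94, 0.25, 0.94, -1.93], [0.28, -0.49, 1.83, 0.24, 1.04, -1.9]]
0.5 45.0 -1 [[0.22, -0.71, 2.08, 0.29, 1.04, 1.17], [0.28, -0.49, 1.94, 0.25, 0.94, 1.21], [0.28, -0.49, 1.83, 0.24, 1.04, 1.24]]
-0.5 10.0 1 [[1.08, -0.06, 1.93, -1.42, 1.45, 0.28], [0.93, -0.05, 1.92, -1.46, 1.32, 0.26], [0.93, -0.12, 1.87, -1.43, 1.33, 0.14]]
-0.5 20.0 1 [[1.05, -0.1
[... 1007 characters left out ...]
9, 0.69, 1.24, 0.46], [0.06, -0.3, 1.69, 0.67, 1.33, 0.53]]
-1 0.0 1 [[1.03, 0.51, 1.38, -1.44, 1.93, 0.34], [0.93, 0.45, 1.46, -1.47, 1.84, 0.35], [0.93, 0.37, 1.44, -1.5, 1.85, 0.25]]
-1 10.0 1 [[1.02, 0.44, 1.36, -1.3, 1.89, 0.31], [0.92, 0.37, 1.45, -1.33, 1.79, 0.3], [0.92, 0.31, 1.4, -1.35, 1.82, 0.2]]
-1 20.0 1 [[1.0, 0.37, 1.34, -1.16, 1.85, 0.26], [0.9, 0.3, 1.42, -1.18, 1.75, 0.23], [0.9, 0.26, 1.36, -1.2, 1.79, 0.14]]
-1 29.999999999999996 1 [[0.97, 0.3, 1.32, -1.01, 1.82, 0.21], [0.86, 0.24, 1.39, -1.03, 1.73, 0.17], [0.86, 0.22, 1.32, -1.04, 1.78, 0.08]]
-1 45.0 1 [[0.89, 0.22, 1.29, -0.78, 1.78, 0.13], [0.78, 0.18, 1.34, -0.79, 1.7, 0.06], [0.78, 0.17, 1.25, -0.8, 1.78, -0.02]]
```

```bash
python3 - <<'E'
from hk import *
yaw=-1.; f=np.cos(yaw)*ex+np.sin(yaw)*ey; q=QT(0,1,yaw); c=np.array(pw(0,0,0))
def P(off,z): p=c+off*f; p[2]=z; return list(p)
gripper_open()
move_to(pw(-.06,-.05,.38),Q(YAW))
move_to(P(-.13,.32),q); st("a"); move_l(P(-.13,.209),.15); st("b"); 
move_l(P(.003,.209),.1); hold(.2); st("in")
close(); hold(.2); s=st("closed"); 
for z in np.arange(.211,.232,.002):
    move_l(P(.003,z),.04); hold(.1); s=st("cmd %.3f"%z)
    if s["ft_force"][2]<-40: break
E
```

```text
a t53.7 [0.4915 0.376  0.32  ] F [-0.1 -0.7  0.6] gap 0.0878 ff 0.0
b t54.6 [0.4907 0.3777 0.2103] F [-0.4  1.   0.3] gap 0.0880 ff 0.0
in t56.3 [0.5705 0.2718 0.209 ] F [0.5 0.3 0.3] gap 0.0879 ff 0.0
closed t57.5 [0.5711 0.2718 0.209 ] F [ 4.7  2.5 -0.8] gap 0.0228 ff 30.0
cmd 0.211 t57.9 [0.5711 0.2718 0.2092] F [ 5.8  2.5 -4.9] gap 0.0229 ff 30.0
cmd 0.213 t58.2 [0.5711 0.2718 0.2093] F [ 5.9  4.1 -9.9] gap 0.0230 ff 30.0
cmd 0.215 t58.6 [0.5711 0.2718 0.2094] F [  7.5   3.5 -14.7] gap 0.0230 ff 30.0
cmd 0.217 t58.9 [0.5711 0.2718 0.2095] F [  7.4   4.6 -19.6] gap 0.0228 ff 30.0
cmd 0.219 t59.3 [0.5711 0.2717 0.2097] F [  8.3   6.2 -24.2] gap 0.0228 ff 30.0
cmd 0.221 t59.6 [0.5711 0.2717 0.21  ] F [  9.5   6.2 -28.1] gap 0.0232 ff 29.9
cmd 0.223 t60.0 [0.5711 0.2717 0.2109] F [  9.5   5.6 -31.7] gap 0.0227 ff 30.0
cmd 0.225 t60.3 [0.5711 0.2717 0.2122] F [  9.9   6.1 -32.5] gap 0.0228 ff 29.9
cmd 0.227 t60.7 [0.5711 0.2717 0.214 ] F [  8.6   6.1 -34. ] gap 0.0228 ff 32.6
cmd 0.229 t61.0 [0.5711 0.2717 0.2141] F [  9.9   6.5 -39.2] gap 0.0228 ff 33.2
cmd 0.231 t61.4 [0.5711 0.2717 0.2146] F [ 10.5   7.9 -41.6] gap 0.0226 ff 40.3
```

```bash
python3 - <<'E'
from hk import *
yaw=-1.; f=np.cos(yaw)*ex+np.sin(yaw)*ey; c=np.array(pw(0,0,0))
def P(off,z): p=c+off*f; p[2]=z; return list(p)
for z in np.arange(.233,.255,.002):
    move_l(P(.003,z),.04); hold(.1); s=st("cmd %.3f"%z)
    if s["ft_force"][2]<-80 or s["ee_pos"][2]>.22: break
E
```

```text
cmd 0.233 t61.7 [0.5711 0.2717 0.2148] F [ 11.3   8.2 -46.2] gap 0.0231 ff 41.2
cmd 0.235 t62.1 [0.571  0.2717 0.2149] F [ 11.3   8.2 -50.9] gap 0.0234 ff 42.0
cmd 0.237 t62.4 [0.571  0.2717 0.215 ] F [ 12.1   9.8 -55.7] gap 0.0228 ff 44.2
cmd 0.239 t62.8 [0.571  0.2717 0.2155] F [ 12.1   9.6 -59.8] gap 0.0228 ff 50.8
cmd 0.241 t63.1 [0.5709 0.2715 0.2176] F [ 11.3   9.5 -58. ] gap 0.0240 ff 93.1
cmd 0.243 t63.5 [0.5709 0.2715 0.2177] F [ 11.8   9.3 -63.1] gap 0.0237 ff 93.5
cmd 0.245 t63.8 [0.5709 0.2715 0.2178] F [ 11.7   9.2 -68. ] gap 0.0238 ff 94.4
cmd 0.247 t64.2 [0.5708 0.2715 0.2179] F [ 12.6   9.9 -73. ] gap 0.0243 ff 95.2
cmd 0.249 t64.5 [0.5701 0.2711 0.219 ] F [  9.1   9.9 -73. ] gap 0.0260 ff 64.4
cmd 0.251 t64.9 [0.5701 0.271  0.2192] F [  9.8  10.3 -76.9] gap 0.0259 ff 64.6
cmd 0.253 t65.2 [0.57   0.271  0.2193] F [ 10.7  11.1 -82.6] gap 0.0259 ff 64.8
```

```bash
python3 - <<'E'
from hk import *
yaw=-1.; f=np.cos(yaw)*ex+np.sin(yaw)*ey; c=np.array(pw(0,0,0))
def P(off,z): p=c+off*f; p[2]=z; return list(p)
move_l(P(.003,.212),.1); st(); gripper_open(); move_l(P(.003,.209),.1); move_l(P(-.13,.209),.2); move_l(P(-.13,.30),.2)
d,p=look(); np.savez("w6.npz",**d)
x=(p[...,:2]-RAM)@EX; y=(p[...,:2]-RAM)@EY
m=(abs(x)<.012)&(y<-.02)&(y>-.075)&(p[...,2]>.105)&(p[...,2]<.15); print("pawl",m.sum(),np.percentile(y[m],[0,1,5]).round(4))
m=(abs(p[...,2]-.043)<.008)&(abs(x+.125)<.03)&(abs(y)<.02); print("dk",x[m].min(),x[m].max(),y[m].mean(),m.sum())
st()
E
```

```text
t65.8 [0.5712 0.2718 0.2139] F [4.1 1.1 3.7] gap 0.0230 ff 42.5
ram 0.03473017407754228
pawl 374 [-0.0596 -0.059  -0.0571]
dk -0.13055809846931915 -0.09736492539504896 -0.0022195070669501615 268
t70.4 [0.4998 0.2805 0.359 ] F [-0.3 -0.3 -0.4] gap 0.0878 ff 0.0
```

The ram has not shifted even 0.1 mm under ±80 N, so I'll check whether the drawer is what binds it, staying well below 0.046 opening.

```bash
python3 - <<'E'
from h import *
k=-.1216
move_to(pw(k,-.002,.16),Q(YAW)); move_l(pw(k,-.002,.026),.12); hold(.2); st("at"); close(); s=st("closed"); print(wp(s["ee_pos"]))
for dx in(.002,-.002,-.004,-.006,-.010):
    move_l(pw(k+dx,-.002,.026),.04); hold(.1); s=st("dx",dx); print(wp(s["ee_pos"]).round(4))
    if abs(s["ft_force"][0])>20: break
E
```

```text
at t72.7 [0.4481 0.2628 0.0268] F [-0.4  0.7 -0.3] gap 0.0881 ff 0.0
closed t73.7 [0.4475 0.2643 0.026 ] F [ 0.5  6.3 -1.7] gap 0.0210 ff 30.0
[-0.12162866 -0.00028877]
dx 0.002 t74.1 [0.4494 0.2644 0.026 ] F [-0.   6.9 -1.5] gap 0.0216 ff 30.0
[-0.1197 -0.0003]
dx -0.002 t74.4 [0.4451 0.2641 0.026 ] F [-1.1  6.7 -0.5] gap 0.0214 ff 30.0
[-0.1241 -0.0003]
dx -0.004 t74.8 [0.4433 0.2639 0.026 ] F [-1.   5.8 -1.9] gap 0.0211 ff 30.0
[-0.1259 -0.0003]
dx -0.006 t75.1 [0.4413 0.2638 0.026 ] F [-0.9  6.7 -1.4] gap 0.0215 ff 30.0
[-0.1279 -0.0003]
dx -0.01 t75.5 [0.4371 0.2635 0.026 ] F [-0.6  7.6 -1.6] gap 0.0211 ff 30.0
[-0.1321 -0.0003]
```

```bash
python3 - <<'E'
from h import *
gripper_open(); move_l(pw(-.1316,0,.16),.25); move_to(pw(0,0,.33),Q(YAW)); z0=.192+.0335; move_l(pw(0,0,z0),.15); close(); hold(.1); st("closed")
for dz in np.arange(.002,.011,.002):
    move_l(pw(0,0,z0+dz),.04); hold(.1); s=st("dz %.3f"%dz)
E
```

```text
closed t80.0 [0.5688 0.2738 0.2254] F [-0.5  0.4 -0.6] gap 0.0286 ff 30.0
dz 0.002 t80.4 [0.5687 0.2738 0.2256] F [  2.9   1.4 -12.4] gap 0.0281 ff 30.0
dz 0.004 t80.7 [0.5686 0.2738 0.2257] F [  5.5   3.3 -19.8] gap 0.0289 ff 30.0
dz 0.006 t81.1 [0.5685 0.2738 0.2259] F [  7.4   4.3 -25.1] gap 0.0280 ff 30.0
dz 0.008 t81.4 [0.5681 0.2737 0.2263] F [  6.6   2.9 -29.8] gap 0.0285 ff 30.0
dz 0.010 t81.8 [0.5676 0.2737 0.2269] F [  6.4   4.1 -33.2] gap 0.0285 ff 30.0
```

```bash
python3 - <<'E'
from h import *
gripper_open(); move_l(pw(0,0,.29),.25); close(); move_l(pw(0,0,.261),.15)
for z in [.25,.246,.242,.238,.234,.230,.227,.225]:
    move_l(pw(0,0,z),.06); hold(.05); s=st("cmd %.3f"%z)
    if s["ft_force"][2]>88 or s["ee_pos"][2]<.254: break
move_l(pw(0,0,.30),.2); st()
E
```

```text
cmd 0.250 t85.2 [0.569  0.2739 0.2586] F [-6.3 -2.7 26. ] gap 0.0005 ff 13.0
cmd 0.246 t85.5 [0.5691 0.2739 0.2584] F [-9.5 -4.3 37.2] gap 0.0008 ff 18.5
cmd 0.242 t85.8 [0.5691 0.2739 0.2582] F [-12.7  -5.5  47.8] gap 0.0006 ff 24.0
cmd 0.238 t86.1 [0.5691 0.2739 0.258 ] F [-15.7  -6.2  59.8] gap 0.0006 ff 29.5
cmd 0.234 t86.4 [0.57   0.2743 0.243 ] F [-1.  -0.5 64.2] gap 0.0006 ff 36.0
t86.9 [0.569  0.2739 0.2991] F [ 0.3 -0.  -0.5] gap 0.0005 ff 0.0
```

The jam let go at about 60 N downward, and the ram is now near the 0.02 notch. I'll lift again, centred, in small steps, backing off if the force climbs.

```bash
python3 - <<'E'
from h import *
gripper_open(); z0=.192+.019; move_l(pw(0,0,z0),.15); hold(.1); close(); hold(.1); st("closed")
for dz in np.arange(.003,.05,.003):
    move_l(pw(0,0,z0+dz),.05); s=st("dz %.3f"%dz)
    if s["ft_force"][2]<-17: break
E
```

```text
closed t90.2 [0.5688 0.2738 0.211 ] F [-0.1 -0.3  0.4] gap 0.0283 ff 30.0
dz 0.003 t90.4 [0.5688 0.2738 0.2135] F [ 0.8  1.2 -4. ] gap 0.0287 ff 30.0
dz 0.006 t90.7 [0.5688 0.2738 0.2171] F [-0.4  0.9 -3.5] gap 0.0290 ff 30.0
dz 0.009 t90.9 [0.5688 0.2738 0.2197] F [ 1.9  1.7 -5.4] gap 0.0284 ff 30.0
dz 0.012 t91.2 [0.5687 0.2738 0.2222] F [  3.    2.6 -10.3] gap 0.0289 ff 30.0
dz 0.015 t91.4 [0.5688 0.2738 0.2268] F [ 0.2  1.1 -6.2] gap 0.0284 ff 30.0
dz 0.018 t91.7 [0.5688 0.2738 0.231 ] F [-0.5  0.1  0. ] gap 0.0283 ff 30.0
dz 0.021 t91.9 [0.5688 0.2738 0.2327] F [ 0.1  0.4 -3.2] gap 0.0282 ff 30.0
dz 0.024 t92.2 [0.5688 0.2738 0.2352] F [ 0.5  1.3 -4.4] gap 0.0283 ff 30.0
dz 0.027 t92.4 [0.5688 0.2738 0.2381] F [ 0.1  1.3 -3.5] gap 0.0288 ff 30.0
dz 0.030 t92.7 [0.5687 0.2738 0.2403] F [ 0.9  1.8 -8.2] gap 0.0281 ff 30.0
dz 0.033 t92.9 [0.5687 0.2738 0.243 ] F [  1.2   1.9 -12.5] gap 0.0285 ff 30.0
dz 0.036 t93.2 [0.5688 0.2738 0.2487] F [ 0.1  2.2 -4.2] gap 0.0283 ff 30.0
dz 0.039 t93.4 [0.5688 0.2738 0.2518] F [-0.1  2.  -4.5] gap 0.0284 ff 30.0
dz 0.042 t93.7 [0.5688 0.2738 0.2536] F [-0.5  1.  -3.8] gap 0.0287 ff 30.0
dz 0.045 t93.9 [0.5688 0.2738 0.2563] F [-0.1  1.7 -4.6] gap 0.0280 ff 30.0
dz 0.048 t94.2 [0.5688 0.2738 0.2582] F [-0.1  2.7 -7.8] gap 0.0284 ff 30.0
```

```bash
python3 - <<'E'
from h import *
move_l(pw(0,0,.255),.05); hold(.1); st(); gripper_open(); move_l(pw(0,0,.31),.3)
move_to(pw(-.13,0,.16),Q(YAW)); ramh()
move_l(pw(-.1321,0,.026),.2); close(); st("dk")
move_l(pw(-.209,0,.026),.12); s=st("pulled"); print(wp(s["ee_pos"]))
gripper_open(); move_l(pw(-.209,0,.16),.3)
move_to([.42,-.24,.30],Q(0.))
d=get_image("wrist"); np.savez("w7.npz",**d); cv2.imwrite("pics/w7.png",d["frame"]); ramh()
d=get_image("scene"); np.savez("scene7.npz",**d); st()
E
```

```text
t94.5 [0.5688 0.2738 0.2554] F [-1.   0.6 -4. ] gap 0.0283 ff 30.0
scene knob top 0.2749 ram ~0.0599
dk t98.6 [0.4371 0.2636 0.026 ] F [-0.5 -1.2  0.3] gap 0.0212 ff 30.0
pulled t99.4 [0.3601 0.2576 0.0259] F [-1.  -4.   1.6] gap 0.0214 ff 30.0
[-0.20935178 -0.00030701]
scene knob top 0.2748 ram ~0.0598
t103.1 [ 0.4203 -0.2392  0.2998] F [-0.4  0.1 -0.1] gap 0.0881 ff 0.0
```

View pics/w7.png

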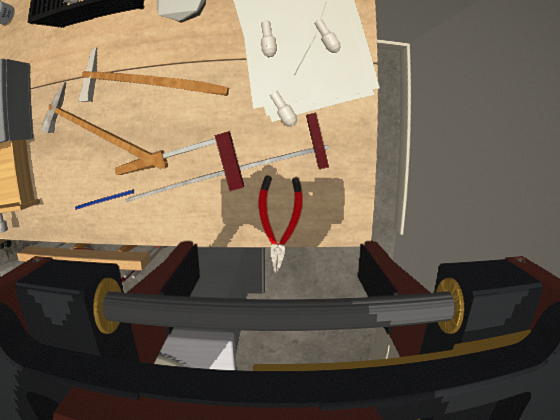

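Ram at 0.060, drawer open at about 0.103. The view shows three chucks at (268,38), (327,37) and (284,107). I locate them by height in the wrist cloud.

```bash
cat >> h.py <<'E'
def chucks(d):
    p=cloud(d,True); hsv=cv2.cvtColor(d["frame"],cv2.COLOR_BGR2HSV)
    m=((p[...,2]>.006)&(p[...,2]<.03)&(p[...,0]>.46)&(p[...,0]<.72)&(p[...,1]<-.1)&(p[...,1]>-.42)&(hsv[...,1]<70)&(hsv[...,2]>90)).astype(np.uint8)
    n,L,S,C=cv2.connectedComponentsWithStats(cv2.morphologyEx(m,cv2.MORPH_CLOSE,np.ones((3,3)))); o=[]
    for i in range(1,n):
        if S[i,4]<80: continue
        q=p[(L==i)&(m>0)]; (c,(a,b),t)=cv2.minAreaRect(q[:,:2].astype(np.float32))
        ang=np.deg2rad(t if a>b else t+90)
        o.append((np.array(c),max(a,b),min(a,b),ang,np.percentile(q[:,2],98),S[i,4],C[i]))
    return o
E
python3 - <<'E'
from h import *
d=dict(np.load("w7.npz"))
for c in chucks(d): print(c)
E
```

```text
(array([ 0.60096991, -0.27367353]), 0.19623138010501862, 0.15885807573795319, np.float64(0.1797358597973367), np.float64(0.020932988684532534), np.int32(10814), array([293.38024783,  54.37451452]))
(array([ 0.47342205, -0.12802488]), 0.0568547360599041, 0.007621686905622482, np.float64(1.8099270704876165), np.float64(0.018362577239017925), np.int32(209), array([195.32057416, 145.98564593]))
(array([ 0.46236885, -0.26983771]), 0.03647585213184357, 0.0053217061795294285, np.float64(1.83614514240539), np.float64(0.0228116929372889), np.int32(96), array([302.09375   , 151.73958333]))
```

```bash
sed -i 's/p\[...,2\]>.006/p[...,2]>.0105/; s/p\[...,0\]>.46)/p[...,0]>.49)/' h.py; python3 - <<'E'
from h import *
d=dict(np.load("w7.npz")); p=cloud(d,True)
for u,v in((300,20),(250,70),(320,90),(284,107),(268,50)): print(p[v,u].round(4))
for c in chucks(d): print([np.round(x,4).tolist() for x in c])
E
```

```text
[ 0.6514 -0.2711  0.0065]
[ 0.5764 -0.2029  0.0097]
[ 0.5492 -0.298   0.0062]
[ 0.5233 -0.2486  0.0215]
[ 0.6021 -0.2275  0.0198]
[[0.626, -0.3071], 0.0523, 0.0224, 0.6231, 0.0224, 421, [327.5083, 36.8314]]
[[0.6214, -0.2278], 0.0529, 0.0202, 0.0065, 0.0223, 435, [267.6805, 39.6115]]
[[0.5224, -0.2472], 0.0523, 0.0203, 0.5587, 0.0223, 458, [283.4651, 109.2904]]
```

```bash
cat > pp.py <<'E'
from h import *
def pick_place(slot):
    move_to([.42,-.24,.30],Q(0.)); hold(.05)
    cs=chucks(get_image("wrist")); print([(c[0].round(3).tolist(),round(c[1],3),round(c[2],3)) for c in cs])
    cs=[c for c in cs if .042<c[1]<.062 and .015<c[2]<.03]
    if not cs: print("none"); return False
    c=min(cs,key=lambda c:c[0][0]); a=(c[3]+np.pi/2)%np.pi-np.pi/2
    move_to([*c[0],.09],Q(a)); move_l([*c[0],.011],.12); hold(.05); close(); st("grip")
    move_l([*c[0],.13],.25); s=st("lift")
    if s["finger_gap"]<.008: gripper_open(); return False
    move_to([.42,0.,.17],Q(YAW)); move_to(pw(*slot,.14),Q(YAW)); s=st("over")
    if s["finger_gap"]<.008: return False
    move_l(pw(*slot,.0245),.12); st("down"); gripper_open(); st("rel"); move_l(pw(*slot,.14),.3); move_to([.42,0.,.2],Q(YAW)); return True
E
python3 - <<'E'
from pp import *
if pick_place((-.088,.016)): pick_place((-.144,.016))
E
```

```text
[([0.628, -0.306], 0.055, 0.02), ([0.621, -0.226], 0.052, 0.02), ([0.522, -0.247], 0.052, 0.021)]
grip t106.3 [ 0.5222 -0.2469  0.011 ] F [0.2 0.3 0.7] gap 0.0207 ff 30.0
lift t106.9 [ 0.5219 -0.2467  0.1287] F [-0.5  0.5 -1.3] gap 0.0209 ff 30.0
over t109.1 [0.4804 0.2819 0.1401] F [ 0.2 -0.1 -0.2] gap 0.0208 ff 30.0
down t110.2 [0.4799 0.283  0.0245] F [-0.2 -0.4 -0.7] gap 0.0206 ff 30.0
rel t111.3 [0.4798 0.2831 0.0245] F [-0.4  0.2 -0.5] gap 0.0883 ff 0.0
[([0.628, -0.306], 0.056, 0.019), ([0.621, -0.227], 0.053, 0.021)]
grip t117.1 [ 0.6215 -0.2268  0.0109] F [-0.8  0.5 -0.4] gap 0.0208 ff 30.0
lift t117.7 [ 0.6211 -0.2267  0.1286] F [ 0.2  0.3 -0.4] gap 0.0210 ff 30.0
over t120.0 [0.4246 0.2779 0.14  ] F [ 0.9 -0.3 -0.3] gap 0.0210 ff 30.0
down t121.1 [0.4245 0.2791 0.0254] F [-0.8  0.3  0.1] gap 0.0206 ff 30.0
rel t122.2 [0.424  0.2788 0.0245] F [-0.7  0.7  0.8] gap 0.0878 ff 0.0
```

```bash
python3 - <<'E'
from pp import *
print(pick_place((-.116,-.019)))
move_to(pw(-.19,0,.26),Q(YAW)); hold(.05); d=get_image("wrist"); np.savez("w8.npz",**d); cv2.imwrite("pics/w8.png",d["frame"]); ramh(); st()
E
```

```text
[([0.63, -0.306], 0.061, 0.02)]
grip t128.0 [ 0.6302 -0.306   0.0109] F [ 0.7 -0.2 -0.1] gap 0.0210 ff 30.0
lift t128.7 [ 0.6299 -0.3059  0.1286] F [-0.2 -0.3 -0.7] gap 0.0208 ff 30.0
over t131.0 [0.4551 0.2451 0.14  ] F [-0.7 -0.6  0.2] gap 0.0210 ff 30.0
down t132.1 [0.4551 0.2463 0.0254] F [ 1.3 -0.4 -0.3] gap 0.0205 ff 30.0
rel t133.2 [0.4545 0.246  0.0245] F [ 0.1 -0.3  0.3] gap 0.0879 ff 0.1
True
scene knob top 0.2748 ram ~0.0598
t136.0 [0.3798 0.2584 0.2596] F [ 0.7 -0.6  0.5] gap 0.0877 ff 0.0
```

View pics/w8.png

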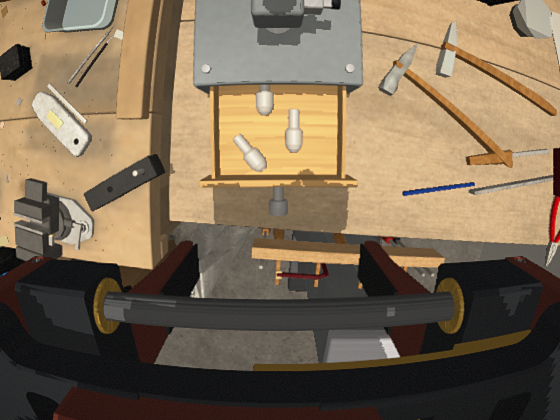

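All three chucks lie flat in the drawer, at (265,98), (293,130) and (250,152). Now I push it home.

```bash
python3 - <<'E'
from h import *
move_l(pw(-.2092,0,.12),.3); move_l(pw(-.2092,0,.026),.12); close(); st("dk")
move_l(pw(-.118,0,.026),.08); s=st(); print(wp(s["ee_pos"]))
for x in(-.112,-.108,-.105,-.102,-.100):
    move_l(pw(x,0,.026),.05); hold(.1); s=st(x); print(wp(s["ee_pos"]).round(4))
    if s["ft_force"][0]<-14: break
gripper_open(); move_l(pw(-.106,0,.12),.2); move_to([.42,.2,.33],Q(YAW)); hold(.2)
d=get_image("wrist"); cv2.imwrite("pics/w9.png",d["frame"]); p=cloud(d,True)
x=(p[...,:2]-RAM)@EX; y=(p[...,:2]-RAM)@EY
m=(abs(p[...,2]-.043)<.008)&(abs(x+.11)<.03)&(abs(y)<.014)&(x<-.085); print("dk front",np.percentile(x[m],[0,2,5]),m.sum()); ramh(); st()
E
```

```text
dk t138.6 [0.3602 0.2576 0.026 ] F [ 1.3 -2.2  0.8] gap 0.0216 ff 30.0
t139.9 [0.4512 0.2647 0.026 ] F [ 0.6 -3.6  0.5] gap 0.0214 ff 30.0
[-1.17995806e-01 -1.02473319e-04]
-0.112 t140.2 [0.457  0.2652 0.026 ] F [-0.4 -3.9  1.1] gap 0.0212 ff 30.0
[-1.121e-01 -1.000e-04]
-0.108 t140.6 [0.4626 0.2657 0.026 ] F [ 6.8 -2.8 -3.7] gap 0.0212 ff 30.0
[-1.066e-01 -1.000e-04]
-0.105 t140.9 [0.4635 0.2657 0.026 ] F [-3.2 -4.5  2.2] gap 0.0216 ff 30.0
[-1.056e-01 -1.000e-04]
-0.102 t141.3 [0.4635 0.2657 0.0259] F [-14.1  -6.7  10.7] gap 0.0212 ff 30.0
[-1.056e-01 -1.000e-04]
dk front [-0.11314818 -0.11299612 -0.11200691] 284
scene knob top 0.2748 ram ~0.0598
t144.2 [0.42   0.2002 0.3286] F [ 0.4  1.5 -0.5] gap 0.0876 ff 0.0
```

View pics/w9.png

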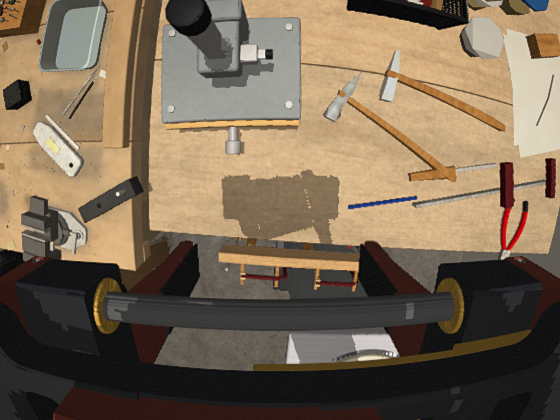

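The drawer snapped home, with its hard stop at -0.1056. The ram is up at 0.060 and the robot touches nothing, so I'm handing it in.

```bash
python3 -c "
from bench import *
print(job_done())"
```

```text
the job is handed in; nothing more can be done
None
```

Handed in at about 144 s, verdict not shown: ram held in the top notch (about 0.060), all three chucks in the drawer, drawer snapped home, bystanders not touched; but the ram first jammed at 0.035, and freeing it took about 80 N up under the knob (no effect) and then about 60 N down with the fingertips, far over the 4–12 N lifting force and, if fingers count as gripper body, over the 40 N limit, and I moved the drawer about 10 mm before the ram was up.

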